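# Take the coil of tie wire off its leaning spindle

### The job

Take the coil of tie wire off the leaning spindle of its dispenser: turn it anticlockwise (seen from the spindle's free end) until you feel that its slot passes the cross pin, and slide it off without forcing it. Then set the coil down flat, not dropped, in the middle of the terracotta saucer and let go, leaving the other things on the rack where they are.

Things in the scene. Friction and masses are not known exactly. Their poses are not given: they have to be found in the camera images.
- coil_mid (a point): Centre (half-way up, on the axis) of the coil: copper tie wire wound on a wooden hub, 60 mm outside diameter, 40 mm long, 0.15 to 0.31 kg; grip it across its outside. Its z axis is the coil's axis, at the start pointing to the spindle's free end. The bore (26 mm) has one straight slot across it along the coil's own x axis, 11 mm wide, 46 mm long, through the whole coil.
- spindle_seat (a point): Point on the spindle's axis at the face of its seat disc (52 mm across), on which the coil's lower end rests. Its z axis runs along the spindle to the free end, 30 degrees from vertical, leaning to the stand's -x side, roughly towards the robot. The spindle is 21 mm thick and ends 60 mm from the seat.
- pin_mid (a point): Middle of the cross pin through the spindle, 47 mm from the seat: pin 4 mm thick, 38 mm long; the coil has 5 mm of axial play under it. It passes the coil's slot when both point alike within about 14 degrees: turn the coil anticlockwise (seen from the free end) by 24 to 75 degrees. This frame does not show the pin's angle, which varies; it can be seen or felt. The spindle does not turn.
- stand: The dispenser, screwed to the rack: a dark steel foot plate 150 x 110 x 10 mm with a leaning neck that carries the seat disc and the spindle. Origin at the underside, 100 mm straight below the seat point.
- saucer: Loose terracotta plant saucer, 170 mm across, 18 mm high, flat inner floor about 145 mm across, 6 mm above its underside. Origin at the centre of the underside.
- marble_stand: Bystander: slotted wooden stand of marbles, 50 x 170 x 55 mm. Origin at the centre of the underside.
- bucket: Bystander: lime plastic bucket, 136 mm across, 115 mm high. Origin at the centre of the underside.
- jacks_cup: Bystander: stainless steel cup of jacks, 72 mm across, 75 mm high. Origin at the centre of the underside.
- ball: Bystander: purple silicone ball, 52 mm. Origin at its lowest point.
- spice_jar: Bystander: glass spice jar with a screw top, 44 mm across, 86 mm high. Origin at the centre of the underside.
- small_pot: Bystander: small terracotta pot, 72 mm across, 62 mm high. Origin at the centre of the underside.
- dibber: Bystander: hand tool with a wooden handle, 200 mm long, lying on the rack. Origin at its underside.
Mind the look-alikes: they are no part of the job. What is shaped like the stand but turquoise or white is not meant. What is shaped like the part that bears coil_mid but red is not meant.

How it is judged:
By the outcome, as a careful person would: the job done as asked, in the order asked, and still so for the second after the job is handed in, with the robot touching nothing.
It also fails if it takes over 51 s, if anything falls off the work surface, if the arm or the gripper's body presses on something with over 40 N, if the wrist force passes 120 N, or if a joint passes its speed limit or range.

### The arm

A 7-joint arm with a two-finger parallel gripper is mounted at the origin on the work surface. World frame = base frame: x ahead of the robot, y to its left, z up, the work surface at z = 0. Lengths are in mm, angles in rad, forces in N, time in s.
With the tool pointing down it reaches from about 350 to 900 mm from the base axis. Payload 8.1 kg.
Tool frame: the origin (TCP) lies between the finger pads; the fingertips stand 22 mm ahead of it and the grasp point (between the pads) lies 3 mm ahead of it; y points along the fingers, x is the direction in which the jaws open and shut, and the axes are right-handed (so a half turn about y gives the same grasp; the last joint's range is limited). The gripper opens to 92 mm and grips with 3 to 60 N. Pads are 19 mm wide; open, the fingers measure 130 mm over their backs; the gripper's body (75 mm by 190 mm) begins 47 mm behind the grasp point.
Start: joints at [-1.352, 0.434, 0.025, 1.573, -0.012, 1.134, -0.075], TCP at [197.699, 592.921, 248.742] pointing down, gripper open.
Joint ranges: [-2.62, 2.62], [-0.44, 2.09], [-1.27, 1.32], [0.08, 2.57], [-1.32, 4.46], [0.12, 2], [-2.74, 2.74]. Speed limits (rad/s): [2.22, 2.22, 3.01, 3.01, 3.14, 3.14, 3.14].

### API

Orientations are given as a 3x3 rotation matrix whose columns are the frame's x, y, z axes.
In Python, from plant import readout, eyes, order, spotter gives the robot as it stands.
- The arm moves only by the tool servo_tool, never from a script. Its argument "motion" is a list of rows, each an object with "delta_pos": the shift along the world's x, y, z in units of 25 mm (1.0 is 25 mm), a list of three; "yaw": the turn about the world's z in units of 5 degrees (1.0 is 5 degrees). In form: [{"delta_pos": [tx, ty, tz], "yaw": yaw}, ...]. A call has 1 to 10 rows; each row shifts and turns the commanded pose from where the row before left it; what a row does not reach is not made up. A row lasts 1/8 s, in which the tool goes at most 62.5 mm and 10.7 degrees, less where a joint would pass 70% of its speed; a pose out of reach is approached as far as the arm can. A call is refused whole if a number of a shift passes 1 or a number of a turn 1, either way. A call with a gripper value outside its range is refused whole. "fingers" is the opening, from 0 (shut) to 1 (fully open), set as the call begins (left out, the last holds). The fingers move at their own pace and stop on an object; "squeeze" is the grip in N (left out, the last holds). Time passes only in rows, so rows that do not move let the fingers close. It gives the time, the measured TCP pose, the force and the opening at its end, in the units of the state.
- readout.get_state(): the state, without advancing time (a new reading comes with each control period).
- eyes.capture(name): name is "side" or "top"; returns (picture, depth): 384x512x3 uint8, red, green, blue; 384x512 float32, mm along the optical axis (not along the pixel's ray), 0 where there is no reading.
- eyes.camera_params(name): a dict with "vfov" (degrees; the focal length in pixels is half the picture's height over the tangent of half this angle, whatever the lens; pixels are square), "cx", "cy" (the principal point, pixels), "world_to_cam" (4x4, takes a point from world to camera coordinates). Camera axes: x right, y down, z forward; pixel columns grow to the right and rows downward; lengths in mm; the calibration is good to about 2 mm. A picture is of the moment at which its call begins. camera_params takes no time and is no camera call.
- order.sign_off(): hands the job in, once; it reports no verdict.
Trained networks look in the newest picture that a camera, given by its name, has taken for a name from the list of things; names that differ only in an ending like _2 or _b are one class to them, and where a whole thing is asked for, a point or a joint stands for the part that bears it (a point fixed in the world has none). Each returns a list of dicts, best first, with "conf" (0 to 1); they miss things now and then, are a little off and sometimes report something else, mostly with a low value. They report only what shows in the picture. A call takes as long as a camera call. They do not tell look-alikes from the thing itself.
- spotter.recognise(label, camera): "box" ([centre column, centre row, width, height] in pixels, round what is visible of it).
- spotter.place_of(label, camera): "point" ([column, row] in pixels: a listed point, or the origin of a listed thing).
The state is a dict: "time": time; "qpos": joint angles; "qd": joint speeds; "joint_torque": joint torques, N m; "tool_pos": TCP position; "tcp_rot": TCP orientation; "force": force on the tool from outside, world axes, zero at the start; "ft_torque": the same for the moment, N m; "opening": finger opening in mm.
Only numpy, scipy, OpenCV 4.12 (cv2) and the standard library are available. Lean on these libraries where they do the work, as an engineer would, in place of code of your own. Each camera call takes 0.05 s, during which the arm holds its last target.

## Working session

There is one attempt and no reset: what is moved stays moved. The work goes in short steps, Python scripts to look and compute and a tool call to move; the robot and the scene stay as the last step left them, time stands still between calls to the robot, and variables do not carry over. Pictures are saved under pics/ and viewed, and the job is handed in when it is done.

Besides the shell and the picture viewer there is one more tool, called as a command line: name --argument value ..., lists and objects as JSON in quotes. servo_tool: Moves the arm, as the interface text tells. Its arguments: {"type":"object","properties":{"motion":{"type":"array","items":{"type":"object","properties":{"delta_pos":{"type":"array","items":{"type":"number"}},"yaw":{"type":"number"}}}},"fingers":{"type":"number"},"squeeze":{"type":"number"}},"required":["motion"]}

```bash
ls; mkdir -p pics; cat > h.py <<'E'
import numpy as np, cv2
from plant import readout, eyes, order, spotter
def cap(n,f):
    p,d=eyes.capture(n); cv2.imwrite(f'pics/{f}.png',cv2.cvtColor(p,cv2.COLOR_RGB2BGR)); np.save(f'pics/{f}.npy',d); return p,d
def K(n):
    c=eyes.camera_params(n); f=192/np.tan(np.radians(c['vfov']/2)); return f,c['cx'],c['cy'],np.array(c['world_to_cam'])
def unproj(n,u,v,z):
    f,cx,cy,T=K(n); u,v,z=map(np.asarray,(u,v,z))
    P=np.stack([(u-cx)*z/f,(v-cy)*z/f,z,np.ones_like(z*1.0)],-1); return (P@np.linalg.inv(T).T)[...,:3]
def proj(n,P):
    f,cx,cy,T=K(n); P=np.atleast_2d(P); q=P@T[:3,:3].T+T[:3,3]; return np.stack([q[:,0]/q[:,2]*f+cx,q[:,1]/q[:,2]*f+cy,q[:,2]],-1)
E
python3 - <<'E'
from h import *
s=readout.get_state(); print(s)
for n in('side','top'):
    cap(n,n+'0'); print(eyes.camera_params(n))
    for l in('coil_mid','spindle_seat','pin_mid','saucer','stand'):
        print(n,l,spotter.place_of(l,n))
E
```

```text
pics
{'time': 0.0, 'qpos': array([-1.35162582,  0.43522211,  0.0249513 ,  1.57410708, -0.01160198,
        1.1339797 , -0.07510494]), 'qd': array([-0.00134636, -0.00034957,  0.0006373 ,  0.00047249, -0.00097419,
       -0.00181016, -0.0008073 ]), 'joint_torque': array([-7.18332212e-04, -6.67857027e+01,  9.84517671e-01, -3.14460468e+01,
       -6.05532154e-02,  4.29262931e-02,  1.50303840e-04]), 'tool_pos': array([197.54222965, 592.45668618, 247.9413651 ]), 'tcp_rot': array([[ 3.16299555e-01, -3.70134708e-04, -9.48659293e-01],
       [ 9.48658073e-01, -1.52714617e-03,  3.16299744e-01],
       [-1.56581492e-03, -9.99998765e-01, -1.31904376e-04]]), 'force': array([-0.92892214, -0.25540084, -0.65757371]), 'ft_torque': array([-0.01275142, -0.00057377,  0.0071934 ]), 'opening': 91.7161558170444}
{'vfov': 45.89184180536935, 'cx': 268.1420297658684, 'cy': 192.2330852825026, 'world_to_cam': array([[ 8.85155681e-01, -4.65287642e-01, -2.61373090e-03,
        -4.35863009e+02],
       [-3.15535482e-01, -5.96122274e-01, -7.38292350e-01,
         2.28492406e+02],
       [ 3.41960203e-01,  6.5432839
[... 1159 characters left out ...]
.00000000e+00,  0.00000000e+00,
         1.00000000e+00]])}
top coil_mid [{'point': [279.4, 172.9], 'conf': 0.86}, {'point': [326.8, 192.5], 'conf': 0.56}]
top spindle_seat [{'point': [166.7, 294.6], 'conf': 0.89}, {'point': [363.9, 279.3], 'conf': 0.69}, {'point': [328.5, 186.2], 'conf': 0.56}]
top pin_mid [{'point': [368.6, 290.1], 'conf': 0.75}, {'point': [162.2, 311.2], 'conf': 0.65}, {'point': [333.4, 195.8], 'conf': 0.43}]
top saucer [{'point': [188.8, 196.2], 'conf': 0.87}, {'point': [241.7, 161.1], 'conf': 0.39}]
top stand [{'point': [175.7, 290.7], 'conf': 0.86}, {'point': [322.1, 189.7], 'conf': 0.65}, {'point': [354.9, 272.4], 'conf': 0.58}, {'point': [93.6, 175.8], 'conf': 0.51}]
```

View pics/side0.png

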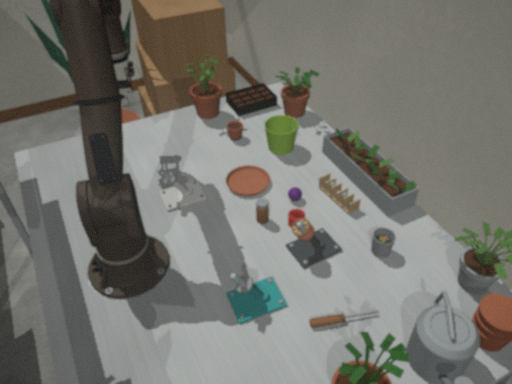

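View pics/top0.png

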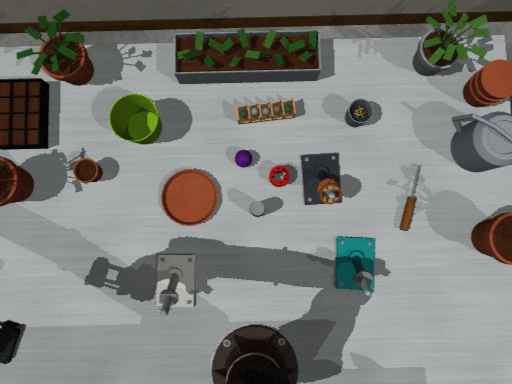

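```bash
python3 - <<'E'
from h import *
t=cv2.imread('pics/top0.png');s=cv2.imread('pics/side0.png')
a=cv2.resize(t[140:215,260:350],None,fx=6,fy=6,interpolation=cv2.INTER_CUBIC)
b=cv2.resize(s[195:275,270:350],None,fx=6,fy=6,interpolation=cv2.INTER_CUBIC)
cv2.imwrite('pics/ta.png',a);cv2.imwrite('pics/sa.png',b)
dt=np.load('pics/top0.npy');ds=np.load('pics/side0.npy')
for u,v in((329,191),(333,196),(325,186),(322,165),(190,196),(279,176)): print('top',u,v,unproj('top',u,v,dt[v,u]).round(0))
for u,v in((303,228),(299,226),(308,232),(296,216),(248,181)): print('side',u,v,unproj('side',u,v,ds[v,u]).round(0))
E
```

```text
top 329 191 [ 496. -208.  149.]
top 333 196 [ 482. -216.  155.]
top 325 186 [ 510. -199.  144.]
top 322 165 [ 586. -215.   13.]
top 190 196 [503. 181.   8.]
top 279 176 [558. -86.  -0.]
side 303 228 [ 492. -226.  137.]
side 299 226 [ 478. -223.  150.]
side 308 232 [ 499. -242.  132.]
side 296 216 [561. -74.  20.]
side 248 181 [502. 180.   7.]
```

View pics/ta.png

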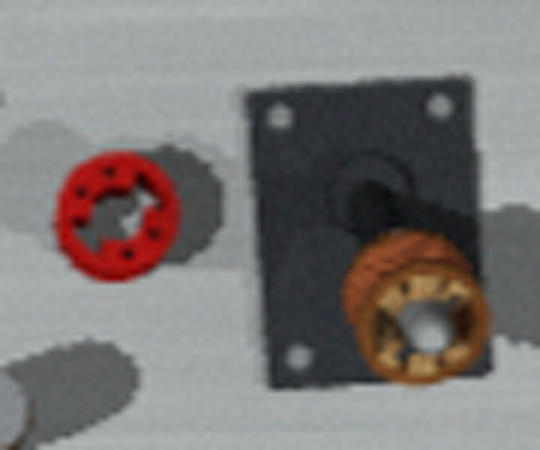

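View pics/sa.png

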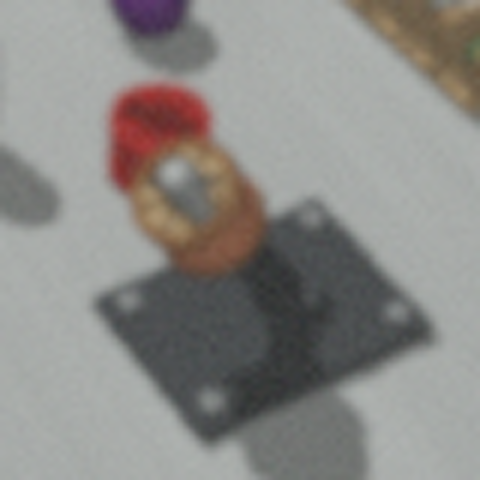

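```bash
python3 - <<'E'
from h import *
for n,roi in(('top',(290,145,350,212)),('side',(280,225,350,272))):
    p=cv2.imread(f'pics/{n}0.png');d=np.load(f'pics/{n}0.npy')
    V,U=np.mgrid[0:384,0:512];P=unproj(n,U,V,d)
    m=(P[...,2]>4)&(P[...,2]<16)&(p.max(-1)<110)&(d>0)
    r=np.zeros_like(m);r[roi[1]:roi[3],roi[0]:roi[2]]=1;m&=r
    m=cv2.morphologyEx(m.astype(np.uint8),cv2.MORPH_OPEN,np.ones((2,2)))>0
    Q=P[m][:,:2].astype(np.float32);print(n,len(Q),cv2.minAreaRect(Q),P[m][:,2].mean())
    # bolts
    # saucer
    hsv=cv2.cvtColor(p,cv2.COLOR_BGR2HSV)
    m=(abs(P[...,0]-500)<110)&(abs(P[...,1]-180)<110)&((hsv[...,0]<15)&(hsv[...,1]>110))&(P[...,2]<30)
    print('saucer',cv2.minEnclosingCircle(P[m][:,:2].astype(np.float32)),cv2.minAreaRect(P[m][:,:2].astype(np.float32)), np.median(P[m][:,2]))
    # coil: pts around
    c=np.array([495,-215,140]);m=(np.linalg.norm(P-c,axis=-1)<55)&(P[...,2]>95)
    np.save(f'pics/coil_{n}.npy',P[m]); print('coil',m.sum(),P[m].min(0),P[m].max(0))
f,cx,cy,T=K('top')
def atz(u,v,z):
    Ti=np.linalg.inv(T);o=Ti[:3,3];r=Ti[:3,:3]@np.array([(u-cx)/f,(v-cy)/f,1]);return o+r*(z-o[2])/r[2]
for u,v in((280,117),(440,107),(299,357)): print(atz(260+u/6-.42,140+v/6-.42,10).round(1))
E
```

```text
top 1157 ((523.6165771484375, -136.11068725585938), (165.95199584960938, 294.8292541503906), 15.025885581970215) 14.06039367953746
saucer ((501.2168884277344, 181.7803955078125), 84.27716064453125) ((500.4234619140625, 181.3024139404297), (165.64749145507812, 164.09323120117188), 9.945282936096191) 7.557024819234357
coil 492 [ 465.6066703  -240.34191154   95.61615165] [ 535.00467298 -182.43220547  159.13526231]
side 914 ((252.54620361328125, -550.865966796875), (1042.2030029296875, 172.9837646484375), 48.39067077636719) 13.590601537046904
saucer ((499.704833984375, 176.62818908691406), 86.09660339355469) ((498.1885681152344, 184.98634338378906), (162.25193786621094, 151.291015625), 30.052196502685547) 5.543095275840187
coil 386 [ 465.1750362  -245.03869984   95.63980371] [ 533.16437827 -182.90526383  155.68508611]
[ 605.2 -168.7   10. ]
[ 608.2 -248.6   10. ]
[ 485.1 -173.8   10. ]
```

```bash
cat > fit.py <<'E'
from h import *
from scipy.optimize import least_squares
def sd(P,seat,a,h0):
    q=P-seat; h=q@a; r=np.linalg.norm(q-h[:,None]*a,axis=1)
    def cyl(R,l,u):
        dr=r-R; dh=np.maximum(l-h,h-u)
        return np.where((dr>0)&(dh>0),np.hypot(np.maximum(dr,0),np.maximum(dh,0)),np.maximum(dr,dh))
    # coil annulus top: bore 13 -> ignore points within bore
    return np.minimum(cyl(30,h0,h0+40),cyl(10.5,0,60)),r,h
E
python3 - <<'E'
from fit import *
A={n:[] for n in('top','side')};D={n:[] for n in A}
for i in range(6):
    for n in A:
        p,d=eyes.capture(n);A[n].append(p.astype(float));D[n].append(d)
for n in A:
    a=np.mean(A[n],0);np.save(f'pics/avg_{n}.npy',a)
    dd=np.stack(D[n]);print(n,'noise',np.std(np.stack(A[n]),0).mean(),np.nanmedian(dd.std(0)))
    d=np.median(dd,0);np.save(f'pics/avgd_{n}.npy',d)
V,U=np.mgrid[0:384,0:512]
res={}
for n in A:
    d=np.load(f'pics/avgd_{n}.npy');P=unproj(n,U,V,d)
    m=(np.linalg.norm(P-np.array([500,-212,125]),axis=-1)<60)&(P[...,2]>100)&(d>0);Q=P[m]
    def f(x):
        a=np.array([-.5*np.cos(x[3]),-.5*np.sin(x[3]),.866]);s,r,h=sd(Q,x[:3],a,0);return np.where((r<14)&(r>10)&(h<58)|(h<3),0,s)
    for y in(0.04,):
        o=least_squares(f,[520,-212,100,y],loss='soft_l1',f_scale=1.5);print(n,len(Q),o.x.round(3),o.cost,np.median(abs(o.fun)))
    o2=least_squares(lambda z:f([z[0],z[1],z[2],.04]),[520,-212,100],loss='soft_l1',f_scale=1.5);print(' fixed yaw',o2.x.round(2),np.median(abs(o2.fun)))
E
```

```text
top noise 1.6919812884125247 2.063016
side noise 1.7279641451741419 3.303904
top 490 [ 5.08712e+02 -2.11099e+02  9.82110e+01  7.30000e-02] 630.7712517222126 0.6640165136688232
 fixed yaw [ 508.95 -211.91   98.32] 0.6759264134119345
side 376 [ 5.10097e+02 -2.11887e+02  9.77340e+01  2.80000e-02] 324.204973362601 0.6026696308245292
 fixed yaw [ 510.06 -211.79   97.72] 0.6204653388303445
```

```bash
cat > rect.py <<'E'
from fit import *
import sys
yaw=.04;a=np.array([-.5*np.cos(yaw),-.5*np.sin(yaw),.866]);u=np.array([np.sin(yaw),-np.cos(yaw),0])  # u = -y dir
w=np.cross(a,u)  # in-plane, points up/away
seat=np.array([509.4,-212,98.8])
def rect(img,n,h,seat=seat,S=36,N=288):
    g=np.linspace(-S,S,N); X,Y=np.meshgrid(g,-g)
    P=seat+a*h+X[...,None]*u+Y[...,None]*w
    q=proj(n,P.reshape(-1,3));mx=q[:,0].reshape(N,N).astype(np.float32);my=q[:,1].reshape(N,N).astype(np.float32)
    return cv2.remap(img,mx,my,cv2.INTER_CUBIC)
if __name__=='__main__':
    print(w)
    rows=[]
    for n in('top','side'):
        img=np.clip(np.load(f'pics/avg_{n}.npy'),0,255).astype(np.uint8)[...,::-1].copy()
        rows.append(np.hstack([rect(img,n,40),rect(img,n,47)]))
    o=np.vstack(rows);cv2.imwrite('pics/rect.png',np.clip(o*1.3,0,255))
E
python3 rect.py
```

```text
[0.86530729 0.03463076 0.5       ][ WARN:0@0.706] global loadsave.cpp:1063 imwrite_ Unsupported depth image for selected encoder is fallbacked to CV_8U.
```

View pics/rect.png

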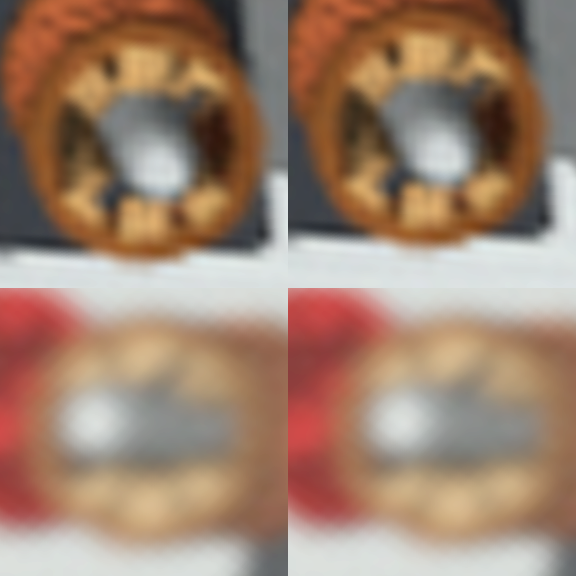

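```bash
python3 - <<'E'
from rect import *
img=np.load('pics/avg_top.npy').astype(np.uint8)[...,::-1].copy()
o=np.hstack([rect(img,'top',40,N=390,S=32),rect(img,'top',47,N=390,S=32)]).copy()
c=195
for k in(0,1):
    for t in range(0,180,15):
        d=np.array([np.cos(np.radians(t)),-np.sin(np.radians(t))])
        for s in(1,-1):
            p=np.array([c+390*k,c])+s*d*165; q=np.array([c+390*k,c])+s*d*185
            cv2.line(o,tuple(p.astype(int)),tuple(q.astype(int)),(0,255,0) if t%45 else (255,0,255),1)
cv2.imwrite('pics/rect2.png',o)
E
```

```text
(no output)
```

View pics/rect2.png

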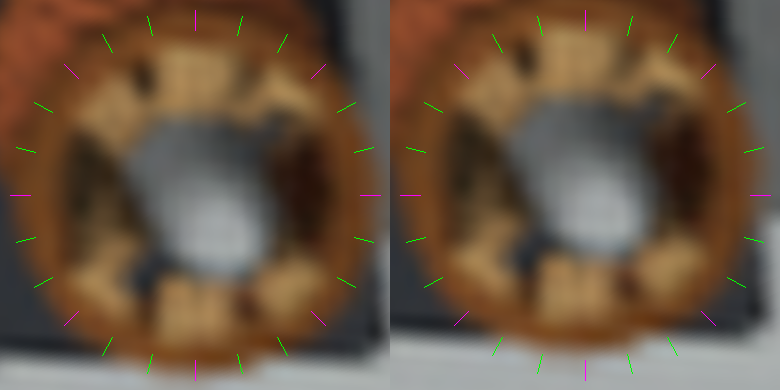

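servo_tool --motion '[{"delta_pos":[0.4,-1,0],"yaw":0},{"delta_pos":[0.4,-1,0],"yaw":0},{"delta_pos":[0.4,-1,0],"yaw":0},{"delta_pos":[0.4,-1,0],"yaw":0},{"delta_pos":[0.4,-1,0],"yaw":0},{"delta_pos":[0.4,-1,0],"yaw":0},{"delta_pos":[0.4,-1,0],"yaw":0},{"delta_pos":[0.4,-1,0],"yaw":0},{"delta_pos":[0.4,-1,0],"yaw":0},{"delta_pos":[0.4,-1,0],"yaw":0}]' --fingers 1

```text
time: 2.45
tool_pos: [298.0, 342.1, 248.9]
tcp_rot: [[0.316, 0.0, -0.949], [0.949, 0.0, 0.316], [0.001, -1.0, -0.0]]
force: [-0.2, -0.2, 0.1]
opening: 91.9
```

servo_tool --motion '[{"delta_pos":[0.4,-1,0],"yaw":0.1},{"delta_pos":[0.4,-1,0],"yaw":0.1},{"delta_pos":[0.4,-1,0],"yaw":0.1},{"delta_pos":[0.4,-1,0],"yaw":0.1},{"delta_pos":[0.4,-1,0],"yaw":0.1},{"delta_pos":[0.4,-1,0],"yaw":0.1},{"delta_pos":[0.4,-1,0],"yaw":0.1},{"delta_pos":[0.4,-1,0],"yaw":0.1},{"delta_pos":[0.4,-1,0],"yaw":0.1},{"delta_pos":[0.4,-1,0],"yaw":0.1}]'

```text
time: 3.7
tool_pos: [398.0, 92.1, 249.0]
tcp_rot: [[0.232, 0.001, -0.973], [0.973, 0.0, 0.232], [0.001, -1.0, -0.0]]
force: [0.5, 0.2, 0.1]
opening: 91.8
```

servo_tool --motion '[{"delta_pos":[0.4,-1,0],"yaw":0},{"delta_pos":[0.4,-1,0],"yaw":0},{"delta_pos":[0.4,-1,0],"yaw":0},{"delta_pos":[0.4,-1,0],"yaw":0},{"delta_pos":[0.4,-1,0],"yaw":0},{"delta_pos":[0.4,-1,0],"yaw":0},{"delta_pos":[0.4,-1,0],"yaw":0},{"delta_pos":[0.4,-1,0],"yaw":0},{"delta_pos":[0.4,-1,0],"yaw":0},{"delta_pos":[0.4,-1,0],"yaw":0}]'

```text
time: 4.95
tool_pos: [498.1, -157.8, 248.9]
tcp_rot: [[0.232, 0.0, -0.973], [0.973, 0.0, 0.232], [0.0, -1.0, -0.0]]
force: [-1.3, 0.5, 0.2]
opening: 91.5
```

servo_tool --motion '[{"delta_pos":[0,-1,0],"yaw":0},{"delta_pos":[0,-1,0],"yaw":0},{"delta_pos":[0,-0.18,-0.4],"yaw":0},{"delta_pos":[0,0,-1],"yaw":0},{"delta_pos":[0,0,-1],"yaw":0},{"delta_pos":[0,0,-1],"yaw":0},{"delta_pos":[0,0,-1],"yaw":0},{"delta_pos":[0,0,-0.6],"yaw":0},{"delta_pos":[0,0,0],"yaw":0}]'

```text
time: 6.08
tool_pos: [497.2, -210.8, 122.8]
tcp_rot: [[0.232, -0.002, -0.973], [0.973, 0.001, 0.232], [0.0, -1.0, 0.002]]
force: [-0.5, 0.1, 0.6]
opening: 91.9
```

```bash
python3 - <<'E'
from h import *
s=readout.get_state(); print(s['qpos'].round(2),s['tool_pos'].round(1),s['force'].round(1))
o=[]
for n,(x,y) in(('top',(280,140)),('side',(255,180))):
    p,d=cap(n,n+'1');i=cv2.imread(f'pics/{n}1.png')
    o.append(cv2.resize(i[y:y+100,x:x+80],None,fx=4.8,fy=4.8,interpolation=cv2.INTER_CUBIC))
cv2.imwrite('pics/v1.png',np.hstack(o))
E
```

```text
[-0.06  0.47  0.5   1.95 -0.31  0.79  1.95] [ 497.2 -210.8  122.8] [-0.5  0.1  0.6]
```

View pics/v1.png

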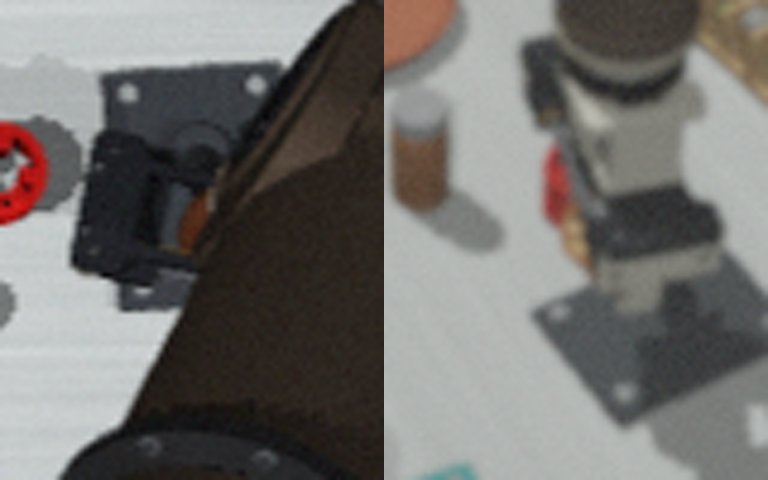

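servo_tool --motion '[{"delta_pos":[0,-0.05,0],"yaw":0},{"delta_pos":[0,0,0],"yaw":0},{"delta_pos":[0,0,0],"yaw":0},{"delta_pos":[0,0,0],"yaw":0},{"delta_pos":[0,0,0],"yaw":0}]' --fingers 0 --squeeze 12

```text
time: 6.8
tool_pos: [497.8, -212.9, 124.0]
tcp_rot: [[0.233, 0.0, -0.973], [0.973, 0.0, 0.233], [0.0, -1.0, -0.0]]
force: [-0.6, -0.8, 4.9]
opening: 63.4
```

servo_tool --motion '[{"delta_pos":[0,0,0],"yaw":0.8},{"delta_pos":[0,0,0],"yaw":0.8},{"delta_pos":[0,0,0],"yaw":0.8},{"delta_pos":[0,0,0],"yaw":0.8}]'

```text
time: 7.3
tool_pos: [497.6, -213.9, 123.9]
tcp_rot: [[-0.046, 0.0, -0.999], [0.999, -0.001, -0.046], [-0.001, -1.0, -0.0]]
force: [-1.0, -4.0, 2.8]
opening: 60.9
```

servo_tool --motion '[{"delta_pos":[0,0,0],"yaw":0.8},{"delta_pos":[0,0,0],"yaw":0.8},{"delta_pos":[0,0,0],"yaw":0.8},{"delta_pos":[0,0,0],"yaw":0.4}]'

```text
time: 7.8
tool_pos: [498.4, -214.6, 124.5]
tcp_rot: [[-0.285, 0.002, -0.959], [0.959, -0.002, -0.285], [-0.003, -1.0, -0.002]]
force: [-0.3, -3.8, 6.1]
opening: 59.6
```

```bash
python3 - <<'E'
from h import *
s=readout.get_state(); print(s['qpos'].round(2),s['tool_pos'].round(1),s['force'].round(1),s['ft_torque'].round(2))
E
```

```text
[ 0.04  0.45  0.36  1.94 -0.22  0.78  2.38] [ 498.4 -214.6  124.5] [-0.3 -3.8  6.1] [-1.22  0.22 -0.49]
```

servo_tool --motion '[{"delta_pos":[0,0,0],"yaw":0},{"delta_pos":[0,0,0],"yaw":0},{"delta_pos":[0,0,0],"yaw":-1},{"delta_pos":[0,0,0],"yaw":-1},{"delta_pos":[0,0,0],"yaw":-1},{"delta_pos":[0,0,0],"yaw":-1},{"delta_pos":[0,0,0],"yaw":-1},{"delta_pos":[0,0,0],"yaw":-1},{"delta_pos":[0,0,0],"yaw":0}]' --fingers 0.85

```text
time: 8.93
tool_pos: [497.6, -212.3, 123.5]
tcp_rot: [[0.232, -0.001, -0.973], [0.973, 0.0, 0.232], [0.0, -1.0, 0.001]]
force: [0.8, 0.2, 0.1]
opening: 78.0
```

```bash
python3 - <<'E'
from h import *
s=readout.get_state(); print(s['qpos'].round(2),s['tool_pos'].round(1),s['force'].round(1),s['ft_torque'].round(2))
o=[]
for n,(x,y) in(('top',(280,140)),('side',(255,180))):
    p,d=cap(n,n+'2');i=cv2.imread(f'pics/{n}2.png')
    o.append(cv2.resize(i[y:y+100,x:x+80],None,fx=4.8,fy=4.8,interpolation=cv2.INTER_CUBIC))
cv2.imwrite('pics/v2.png',np.hstack(o))
E
```

```text
[-0.06  0.47  0.5   1.95 -0.31  0.79  1.95] [ 497.6 -212.3  123.5] [0.8 0.2 0.1] [-0.05 -0.03  0.01]
```

View pics/v2.png

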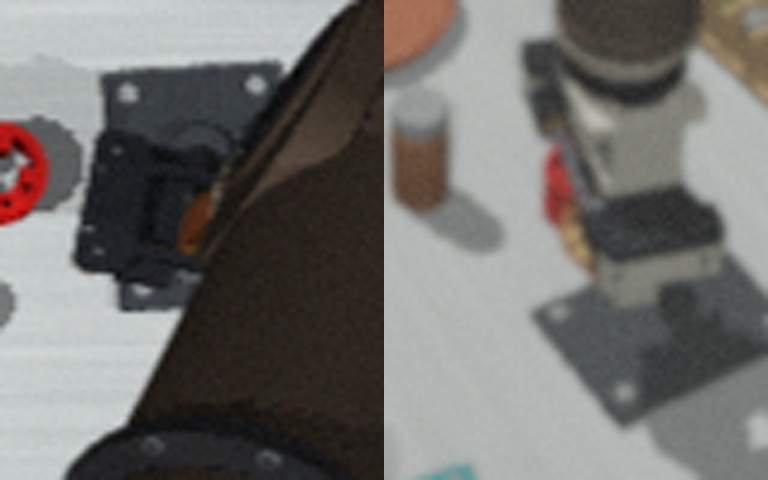

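servo_tool --motion '[{"delta_pos":[0,0,0],"yaw":0},{"delta_pos":[0,0,0],"yaw":0},{"delta_pos":[0,0,0],"yaw":0},{"delta_pos":[0,0,0],"yaw":0},{"delta_pos":[0,0,0],"yaw":0.8},{"delta_pos":[0,0,0],"yaw":0.8},{"delta_pos":[0,0,0],"yaw":0.8},{"delta_pos":[0,0,0],"yaw":0.8},{"delta_pos":[0,0,0],"yaw":0.8}]' --fingers 0 --squeeze 12

```text
time: 10.15
tool_pos: [497.8, -214.8, 124.3]
tcp_rot: [[-0.115, 0.001, -0.993], [0.993, -0.002, -0.115], [-0.002, -1.0, -0.001]]
force: [-1.5, -4.7, 4.9]
opening: 59.3
```

```bash
python3 - <<'E'
from h import *
s=readout.get_state(); print(s['tool_pos'].round(1),s['force'].round(1),s['ft_torque'].round(2))
E
```

```text
[ 497.8 -214.8  124.3] [-1.5 -4.7  4.9] [-1.3   0.21 -0.23]
```

servo_tool --motion '[{"delta_pos":[-0.03,-0.03,0.05],"yaw":0},{"delta_pos":[-0.03,-0.03,0.05],"yaw":0},{"delta_pos":[-0.02,0,0.04],"yaw":0},{"delta_pos":[0,0,0],"yaw":0}]'

```text
time: 10.65
tool_pos: [496.0, -214.1, 127.3]
tcp_rot: [[-0.114, 0.0, -0.993], [0.993, 0.0, -0.114], [0.0, -1.0, -0.0]]
force: [2.4, -0.4, -1.2]
opening: 59.5
```

servo_tool --motion '[{"delta_pos":[-0.02,0,0.04],"yaw":0},{"delta_pos":[-0.02,0,0.04],"yaw":0},{"delta_pos":[0,0,0],"yaw":0}]'

```text
time: 11.02
tool_pos: [495.0, -214.2, 129.3]
tcp_rot: [[-0.114, 0.0, -0.993], [0.993, 0.0, -0.114], [0.0, -1.0, -0.0]]
force: [4.3, 1.0, -2.4]
opening: 59.7
```

servo_tool --motion '[{"delta_pos":[-0.03,0,0.05],"yaw":0},{"delta_pos":[-0.03,0,0.05],"yaw":0},{"delta_pos":[0,0,0],"yaw":0}]'

```text
time: 11.4
tool_pos: [493.5, -213.7, 131.9]
tcp_rot: [[-0.115, 0.0, -0.993], [0.993, 0.001, -0.115], [0.001, -1.0, -0.001]]
force: [5.3, 3.4, 1.5]
opening: 59.4
```

```bash
python3 - <<'E'
from h import *
s=readout.get_state(); print(s['tool_pos'].round(1),s['force'].round(1),s['ft_torque'].round(2))
E
```

```text
[ 493.5 -213.7  131.9] [5.3 3.4 1.5] [ 0.57 -0.94  0.04]
```

servo_tool --motion '[{"delta_pos":[0.04,0.05,0.05],"yaw":0},{"delta_pos":[-0.03,0,0.06],"yaw":0},{"delta_pos":[-0.03,0,0.06],"yaw":0},{"delta_pos":[0,0,0],"yaw":0}]'

```text
time: 11.9
tool_pos: [492.1, -213.2, 135.9]
tcp_rot: [[-0.114, -0.001, -0.993], [0.993, 0.0, -0.114], [0.0, -1.0, 0.001]]
force: [-0.4, -0.0, -1.5]
opening: 59.6
```

```bash
python3 - <<'E'
from h import *
s=readout.get_state(); print(s['tool_pos'].round(1),s['force'].round(1),s['ft_torque'].round(2))
o=[]
for n,(x,y) in(('top',(280,140)),('side',(255,180))):
    p,d=cap(n,n+'3');i=cv2.imread(f'pics/{n}3.png')
    o.append(cv2.resize(i[y:y+100,x:x+80],None,fx=4.8,fy=4.8,interpolation=cv2.INTER_CUBIC))
cv2.imwrite('pics/v3.png',np.hstack(o))
E
```

```text
[ 492.1 -213.2  135.9] [-0.4 -0.  -1.5] [0.1  0.   0.02]
```

View pics/v3.png

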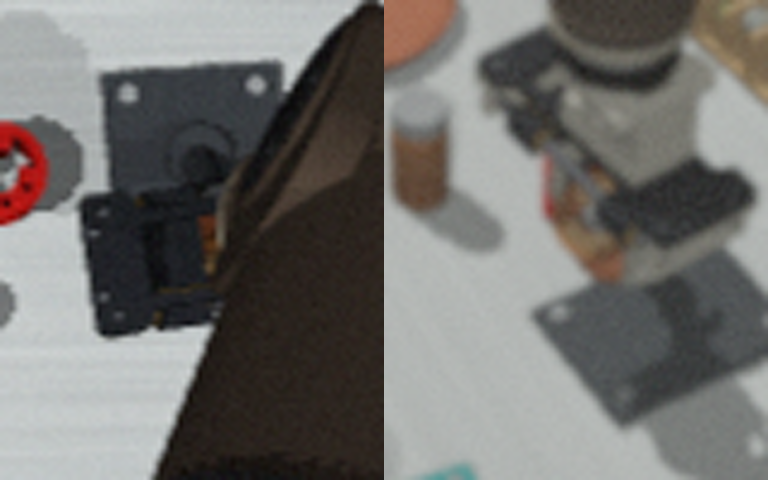

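servo_tool --motion '[{"delta_pos":[-0.1,-0.005,0.17],"yaw":0},{"delta_pos":[-0.1,-0.005,0.17],"yaw":0},{"delta_pos":[-0.1,-0.005,0.17],"yaw":0},{"delta_pos":[0,0,0],"yaw":0}]'

```text
time: 12.5
tool_pos: [485.2, -213.6, 149.2]
tcp_rot: [[-0.114, 0.001, -0.993], [0.993, -0.0, -0.114], [-0.0, -1.0, -0.001]]
force: [-0.2, 0.6, -1.9]
opening: 59.7
```

servo_tool --motion '[{"delta_pos":[-0.1,-0.005,0.17],"yaw":0},{"delta_pos":[-0.1,-0.005,0.17],"yaw":0},{"delta_pos":[-0.1,-0.005,0.17],"yaw":0},{"delta_pos":[0,0,0],"yaw":0}]'

```text
time: 13.0
tool_pos: [477.7, -214.0, 161.9]
tcp_rot: [[-0.114, 0.001, -0.993], [0.993, -0.0, -0.114], [-0.0, -1.0, -0.001]]
force: [0.7, -1.1, -1.9]
opening: 59.4
```

servo_tool --motion '[{"delta_pos":[-0.1,-0.005,0.17],"yaw":0},{"delta_pos":[-0.1,-0.005,0.17],"yaw":0},{"delta_pos":[-0.1,-0.005,0.17],"yaw":0},{"delta_pos":[-0.1,-0.005,0.17],"yaw":0},{"delta_pos":[-0.15,-0.005,0.26],"yaw":0},{"delta_pos":[-0.2,0,0.35],"yaw":0},{"delta_pos":[-0.2,0,0.35],"yaw":0},{"delta_pos":[0,0,0.5],"yaw":0},{"delta_pos":[0,0,0.3],"yaw":0},{"delta_pos":[0,0,0],"yaw":0}]'

```text
time: 14.25
tool_pos: [454.5, -214.5, 223.2]
tcp_rot: [[-0.114, 0.001, -0.993], [0.993, -0.0, -0.114], [-0.0, -1.0, -0.001]]
force: [-0.7, -0.2, -2.4]
opening: 59.4
```

```bash
python3 - <<'E'
from h import *
s=readout.get_state(); print(s['qpos'].round(2),s['tool_pos'].round(1),s['force'].round(1),s['ft_torque'].round(3))
o=[]
for n,(x,y) in(('top',(280,140)),('side',(255,180))):
    p,d=cap(n,n+'4');i=cv2.imread(f'pics/{n}4.png')
    o.append(cv2.resize(i[y:y+100,x:x+80],None,fx=4.8,fy=4.8,interpolation=cv2.INTER_CUBIC))
cv2.imwrite('pics/v4.png',np.hstack(o))
E
```

```text
[-0.04  0.27  0.46  1.93 -0.14  0.97  2.18] [ 454.5 -214.5  223.2] [-0.7 -0.2 -2.4] [ 0.    -0.005 -0.008]
```

View pics/v4.png

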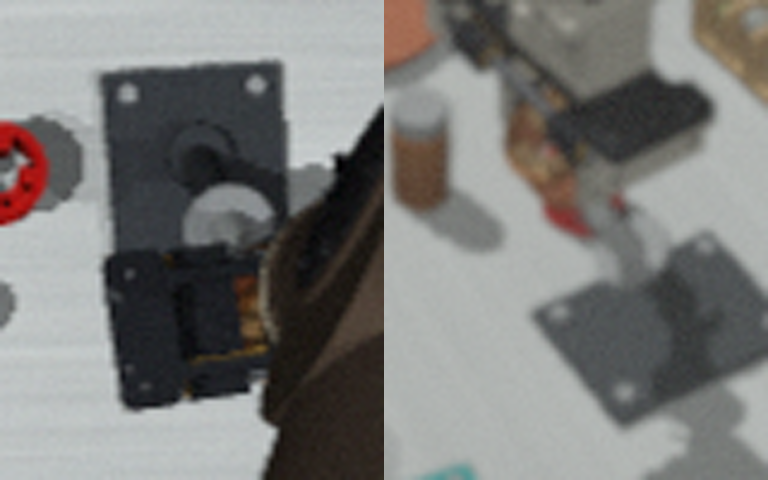

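servo_tool --motion '[{"delta_pos":[0.08,0.5,0],"yaw":0},{"delta_pos":[0.08,1,0],"yaw":0},{"delta_pos":[0.08,1,0],"yaw":0},{"delta_pos":[0.08,1,0],"yaw":0},{"delta_pos":[0.08,1,0],"yaw":0},{"delta_pos":[0.08,1,0],"yaw":0},{"delta_pos":[0.08,1,0],"yaw":0},{"delta_pos":[0.08,1,0],"yaw":0},{"delta_pos":[0.08,1,0],"yaw":0},{"delta_pos":[0.08,1,0],"yaw":0}]'

```text
time: 15.6
tool_pos: [473.5, 24.8, 222.1]
tcp_rot: [[-0.115, -0.001, -0.993], [0.993, 0.0, -0.115], [0.0, -1.0, 0.001]]
force: [-0.4, 0.3, -1.5]
opening: 59.2
```

servo_tool --motion '[{"delta_pos":[0.08,1,0],"yaw":0},{"delta_pos":[0.08,1,-0.5],"yaw":0},{"delta_pos":[0.08,1,-0.5],"yaw":0},{"delta_pos":[0.08,1,-0.5],"yaw":0},{"delta_pos":[0.08,1,-0.5],"yaw":0},{"delta_pos":[0.06,1,-0.5],"yaw":0},{"delta_pos":[0,0.34,-0.5],"yaw":0},{"delta_pos":[0,0,0],"yaw":0},{"delta_pos":[0,0,0],"yaw":0}]'

```text
time: 16.73
tool_pos: [485.5, 180.5, 147.7]
tcp_rot: [[-0.113, -0.0, -0.994], [0.994, -0.0, -0.113], [-0.0, -1.0, 0.0]]
force: [-0.4, -0.3, -2.0]
opening: 59.3
```

```bash
python3 - <<'E'
from h import *
s=readout.get_state(); print(s['qpos'].round(2),s['tool_pos'].round(1),s['force'].round(1),s['ft_torque'].round(3))
o=[]
for n,(x,y) in(('top',(140,130)),('side',(200,100))):
    p,d=cap(n,n+'5');i=cv2.imread(f'pics/{n}5.png')
    o.append(cv2.resize(i[y:y+120,x:x+100],None,fx=4,fy=4,interpolation=cv2.INTER_CUBIC))
cv2.imwrite('pics/v5.png',np.hstack(o))
E
```

```text
[-0.65  0.38  0.25  1.97 -0.13  0.81  1.35] [485.5 180.5 147.7] [-0.4 -0.3 -2. ] [ 0.046  0.001 -0.029]
```

View pics/v5.png

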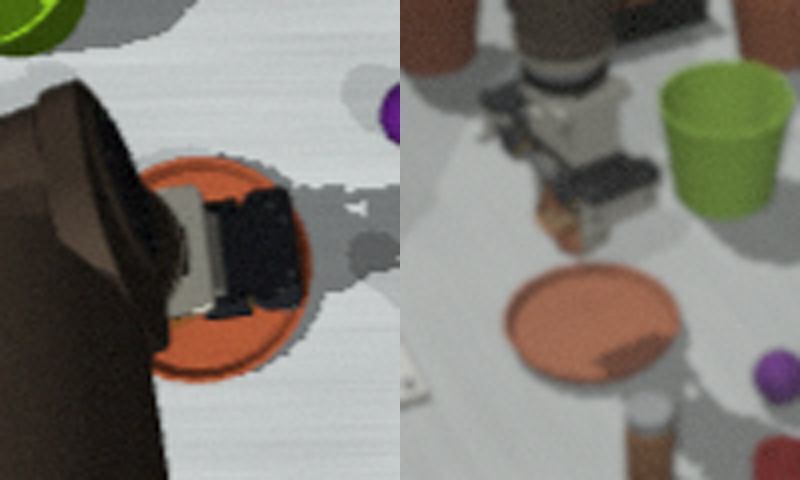

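```bash
python3 - <<'E'
from fit import *
n='side';d=np.load('pics/side5.npy');i=cv2.imread('pics/side5.png');V,U=np.mgrid[0:384,0:512];P=unproj(n,U,V,d)
hsv=cv2.cvtColor(i,cv2.COLOR_BGR2HSV)
m=(np.linalg.norm(P-np.array([485,180,145]),axis=-1)<60)&(hsv[...,0]<22)&(hsv[...,1]>60)&(d>0)
Q=P[m];print(len(Q),Q.min(0),Q.max(0),U[m].min(),U[m].max(),V[m].min(),V[m].max())
g=np.array([485.5,180.5,144.7]);f=np.array([-.993,-.113,0]) # horizontal perp to jaw, toward robot
def cyl(x):
    t=x[3];a=f*np.sin(t)+np.array([0,0,1])*np.cos(t);c=g+x[0]*f+x[1]*np.array([0,0,1])+x[2]*np.array([-.113,.994,0])
    q=Q-c;h=q@a;r=np.linalg.norm(q-h[:,None]*a,axis=1);dr=r-30;dh=abs(h)-20
    return np.where((dr>0)&(dh>0),np.hypot(dr,dh),np.maximum(dr,dh))
for t in(.2,.5,.8):
    o=least_squares(lambda x:np.r_[cyl(x),x[:3]*2],[0,0,0,t],loss='soft_l1',f_scale=1.5);print(o.x.round(2),np.degrees(o.x[3]),np.median(abs(o.fun)))
E
```

```text
103 [454.99868109 147.3189864  119.05595975] [488.4890068  209.69024262 163.23622569] 234 245 146 162
[-5.54 -0.49 -3.89  0.6 ] 34.3967922231907 1.727607161168029
[-5.54 -0.49 -3.89  0.6 ] 34.39763852134319 1.7275156616133884
[-5.54 -0.49 -3.89  0.6 ] 34.39700378866191 1.727581541345705
```

servo_tool --motion '[{"delta_pos":[0,0.03,-0.6],"yaw":0},{"delta_pos":[0,0,-0.9],"yaw":0},{"delta_pos":[0,0,-0.9],"yaw":0},{"delta_pos":[-0.08,0,-0.9],"yaw":0},{"delta_pos":[0,0,-0.4],"yaw":0},{"delta_pos":[0,0,0],"yaw":0}]'

```text
time: 17.58
tool_pos: [483.2, 181.9, 54.4]
tcp_rot: [[-0.114, -0.001, -0.993], [0.993, -0.001, -0.114], [-0.001, -1.0, 0.001]]
force: [-0.1, -0.1, -2.4]
opening: 59.8
```

servo_tool --motion '[{"delta_pos":[0,0,-0.1],"yaw":0},{"delta_pos":[0,0,-0.1],"yaw":0},{"delta_pos":[0,0,-0.1],"yaw":0},{"delta_pos":[0,0,0],"yaw":0}]' --squeeze 8

```text
time: 18.08
tool_pos: [483.4, 182.3, 47.5]
tcp_rot: [[-0.114, -0.0, -0.993], [0.993, 0.0, -0.114], [0.0, -1.0, 0.0]]
force: [0.5, 1.0, -2.1]
opening: 59.8
```

servo_tool --motion '[{"delta_pos":[0,0,-0.05],"yaw":0},{"delta_pos":[0,0,-0.05],"yaw":0},{"delta_pos":[0,0,0],"yaw":0}]'

```text
time: 18.45
tool_pos: [483.5, 182.3, 45.0]
tcp_rot: [[-0.114, 0.0, -0.993], [0.993, 0.0, -0.114], [0.0, -1.0, -0.0]]
force: [0.5, -0.2, -0.9]
opening: 59.5
```

servo_tool --motion '[{"delta_pos":[0,0,-0.05],"yaw":0},{"delta_pos":[0,0,-0.05],"yaw":0},{"delta_pos":[0,0,0],"yaw":0}]'

```text
time: 18.82
tool_pos: [484.9, 182.9, 43.2]
tcp_rot: [[-0.114, 0.003, -0.993], [0.993, 0.001, -0.114], [0.001, -1.0, -0.003]]
force: [2.3, 0.4, 5.0]
opening: 59.1
```

servo_tool --motion '[{"delta_pos":[0.09,0.01,-0.04],"yaw":0},{"delta_pos":[0.1,0.01,-0.05],"yaw":0},{"delta_pos":[0,0,0],"yaw":0}]' --squeeze 5

```text
time: 19.2
tool_pos: [488.5, 183.0, 40.1]
tcp_rot: [[-0.114, 0.0, -0.993], [0.993, 0.0, -0.114], [0.0, -1.0, -0.0]]
force: [1.2, 2.0, 2.2]
opening: 59.1
```

servo_tool --motion '[{"delta_pos":[0.1,0.01,-0.07],"yaw":0},{"delta_pos":[0.1,0.01,-0.08],"yaw":0},{"delta_pos":[0,0,0],"yaw":0}]'

```text
time: 19.58
tool_pos: [493.0, 182.9, 36.0]
tcp_rot: [[-0.114, -0.001, -0.993], [0.993, -0.001, -0.114], [-0.001, -1.0, 0.001]]
force: [0.1, 0.6, -1.0]
opening: 58.8
```

```bash
python3 - <<'E'
from h import *
s=readout.get_state(); print(s['tool_pos'].round(1),s['force'].round(1),s['ft_torque'].round(3))
o=[]
for n,(x,y) in(('top',(140,140)),('side',(205,120))):
    p,d=cap(n,n+'6');i=cv2.imread(f'pics/{n}6.png')
    o.append(cv2.resize(i[y:y+100,x:x+80],None,fx=4.8,fy=4.8,interpolation=cv2.INTER_CUBIC))
cv2.imwrite('pics/v6.png',np.hstack(o))
E
```

```text
[493.  182.9  36. ] [ 0.1  0.6 -1. ] [ 0.095 -0.069 -0.016]
```

View pics/v6.png

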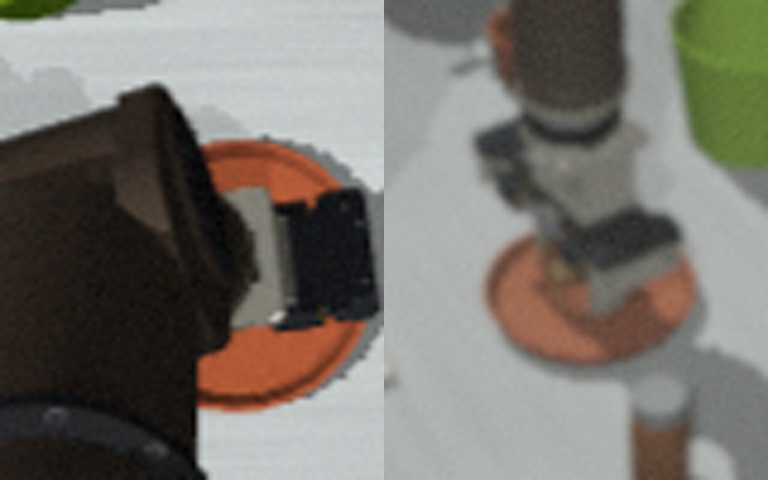

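servo_tool --motion '[{"delta_pos":[0.07,0.01,-0.07],"yaw":0},{"delta_pos":[0.06,0.0,-0.07],"yaw":0},{"delta_pos":[0,0,0],"yaw":0}]'

```text
time: 20.05
tool_pos: [496.4, 183.4, 32.8]
tcp_rot: [[-0.114, -0.0, -0.993], [0.993, -0.0, -0.114], [-0.0, -1.0, 0.0]]
force: [-0.7, 0.0, -0.8]
opening: 58.6
```

servo_tool --motion '[{"delta_pos":[0.02,0,-0.04],"yaw":0},{"delta_pos":[0.02,0,-0.03],"yaw":0},{"delta_pos":[0,0,0],"yaw":0}]'

```text
time: 20.42
tool_pos: [497.4, 183.5, 31.4]
tcp_rot: [[-0.114, -0.0, -0.993], [0.993, 0.0, -0.114], [0.0, -1.0, 0.0]]
force: [-2.9, -0.1, 3.7]
opening: 58.6
```

```bash
python3 - <<'E'
from h import *
s=readout.get_state(); print(s['tool_pos'].round(1),s['force'].round(1),s['ft_torque'].round(3))
p,d=cap('side','side7');i=cv2.imread('pics/side7.png')
cv2.imwrite('pics/v7.png',cv2.resize(i[155:205,215:275],None,fx=10,fy=10,interpolation=cv2.INTER_CUBIC))
V,U=np.mgrid[0:384,0:512];P=unproj('side',U,V,d)
hsv=cv2.cvtColor(i,cv2.COLOR_BGR2HSV)
for v in range(166,188,2): print(v,[tuple(P[v,u].round(0).astype(int)) for u in range(236,248,2)])
E
```

```text
[497.4 183.5  31.4] [-2.9 -0.1  3.7] [-0.022  0.38  -0.022]
166 [(np.int64(503), np.int64(292), np.int64(-1)), (np.int64(467), np.int64(185), np.int64(89)), (np.int64(472), np.int64(178), np.int64(92)), (np.int64(495), np.int64(215), np.int64(57)), (np.int64(477), np.int64(156), np.int64(106)), (np.int64(479), np.int64(142), np.int64(116))]
168 [(np.int64(487), np.int64(254), np.int64(23)), (np.int64(481), np.int64(221), np.int64(49)), (np.int64(468), np.int64(171), np.int64(90)), (np.int64(473), np.int64(164), np.int64(93)), (np.int64(501), np.int64(211), np.int64(48)), (np.int64(480), np.int64(144), np.int64(105))]
170 [(np.int64(487), np.int64(256), np.int64(11)), (np.int64(481), np.int64(222), np.int64(38)), (np.int64(484), np.int64(210), np.int64(46)), (np.int64(470), np.int64(157), np.int64(90)), (np.int64(471), np.int64(143), np.int64(99)), (np.int64(481), np.int64(148), np.int64(92))]
172 [(np.int64(485), np.int64(252), np.int64(5)), (np.int64(484), np.int64(230), np.int64(21)), (np.int64(478), np.int64(198), np.int64(47)), (np.int64(489), np.int64(204), np.int64(38)), (np.in
[... 1337 characters left out ...]
nt64(7)), (np.int64(471), np.int64(167), np.int64(25)), (np.int64(476), np.int64(159), np.int64(29)), (np.int64(483), np.int64(156), np.int64(28))]
184 [(np.int64(455), np.int64(188), np.int64(5)), (np.int64(461), np.int64(183), np.int64(6)), (np.int64(469), np.int64(182), np.int64(4)), (np.int64(471), np.int64(168), np.int64(14)), (np.int64(476), np.int64(162), np.int64(17)), (np.int64(485), np.int64(162), np.int64(13))]
186 [(np.int64(451), np.int64(178), np.int64(4)), (np.int64(459), np.int64(178), np.int64(2)), (np.int64(464), np.int64(171), np.int64(4)), (np.int64(469), np.int64(165), np.int64(7)), (np.int64(477), np.int64(163), np.int64(6)), (np.int64(484), np.int64(162), np.int64(3))]
```

View pics/v7.png

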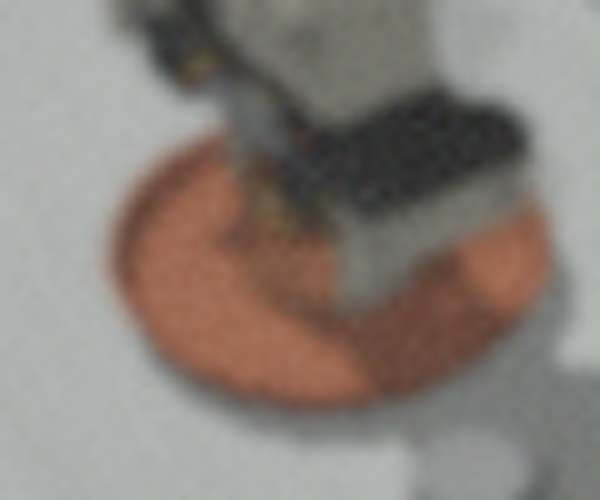

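servo_tool --motion '[{"delta_pos":[0,0,0],"yaw":0},{"delta_pos":[-0.02,0,0],"yaw":0},{"delta_pos":[0,0,0],"yaw":0}]' --squeeze 3

```text
time: 20.85
tool_pos: [497.4, 183.5, 31.3]
tcp_rot: [[-0.114, 0.001, -0.993], [0.993, 0.0, -0.114], [0.0, -1.0, -0.001]]
force: [0.3, -0.9, 2.5]
opening: 58.3
```

servo_tool --motion '[{"delta_pos":[0,0,0],"yaw":0},{"delta_pos":[0,0,0],"yaw":0},{"delta_pos":[0,0,0],"yaw":0}]' --fingers 0.7

```text
time: 21.22
tool_pos: [496.8, 183.6, 31.1]
tcp_rot: [[-0.114, -0.0, -0.993], [0.993, -0.0, -0.114], [-0.0, -1.0, 0.0]]
force: [-0.6, 0.1, -0.0]
opening: 64.4
```

servo_tool --motion '[{"delta_pos":[0,0,0],"yaw":0},{"delta_pos":[0,0,0],"yaw":0},{"delta_pos":[0,0,0],"yaw":0}]' --fingers 0.85

```text
time: 21.6
tool_pos: [497.0, 183.6, 31.2]
tcp_rot: [[-0.114, 0.0, -0.993], [0.993, 0.0, -0.114], [0.0, -1.0, -0.0]]
force: [0.2, 0.1, -0.3]
opening: 78.1
```

Released; rise straight and move aside to view.

servo_tool --motion '[{"delta_pos":[0,0,0.3],"yaw":0},{"delta_pos":[0,0,0.6],"yaw":0},{"delta_pos":[0,0,1],"yaw":0},{"delta_pos":[0,0,1],"yaw":0},{"delta_pos":[0,0,1],"yaw":0},{"delta_pos":[0,0,1],"yaw":0},{"delta_pos":[0,0,1],"yaw":0},{"delta_pos":[0,0,1],"yaw":0},{"delta_pos":[0,0,1],"yaw":0}]'

```text
time: 22.72
tool_pos: [496.8, 183.4, 230.8]
tcp_rot: [[-0.114, 0.001, -0.993], [0.993, 0.001, -0.114], [0.0, -1.0, -0.001]]
force: [-0.2, 0.6, -0.9]
opening: 78.2
```

servo_tool --motion '[{"delta_pos":[-0.5,1,0],"yaw":0},{"delta_pos":[-0.5,1,0],"yaw":0},{"delta_pos":[-0.5,1,0],"yaw":0},{"delta_pos":[-0.5,1,0],"yaw":0},{"delta_pos":[-0.5,1,0],"yaw":0},{"delta_pos":[-0.5,1,0],"yaw":0},{"delta_pos":[-0.5,1,0],"yaw":0},{"delta_pos":[-0.5,1,0],"yaw":0},{"delta_pos":[-0.5,1,0],"yaw":0},{"delta_pos":[-0.5,1,0],"yaw":0}]'

```text
time: 23.98
tool_pos: [371.5, 434.1, 230.0]
tcp_rot: [[-0.114, 0.001, -0.993], [0.993, 0.001, -0.114], [0.001, -1.0, -0.001]]
force: [0.1, 0.2, -0.0]
opening: 78.0
```

```bash
python3 - <<'E'
from h import *
s=readout.get_state(); print(s['tool_pos'].round(1),s['force'].round(1))
o=[]
V,U=np.mgrid[0:384,0:512]
for n,(x,y) in(('top',(140,140)),('side',(205,130))):
    p,d=cap(n,n+'8');i=cv2.imread(f'pics/{n}8.png');P=unproj(n,U,V,d)
    o.append(cv2.resize(i[y:y+100,x:x+100],None,fx=3.9,fy=3.9,interpolation=cv2.INTER_CUBIC))
    m=(abs(P[...,0]-500)<45)&(abs(P[...,1]-182)<45)&(P[...,2]>38)&(P[...,2]<60)
    if m.sum()>3:
        Q=P[m];A=np.c_[Q[:,:2],np.ones(len(Q))];k=np.linalg.lstsq(A,Q[:,2],rcond=None)[0];print(n,m.sum(),cv2.minEnclosingCircle(Q[:,:2].astype(np.float32)),Q[:,2].mean(),'slope',np.degrees(k[:2]).round(1))
    hsv=cv2.cvtColor(i,cv2.COLOR_BGR2HSV);m=(abs(P[...,0]-500)<110)&(abs(P[...,1]-180)<110)&((hsv[...,0]<15)&(hsv[...,1]>110))&(P[...,2]<30)
    print('saucer',cv2.minEnclosingCircle(P[m][:,:2].astype(np.float32)))
cv2.imwrite('pics/v8.png',np.hstack(o))
E
```

```text
[371.5 434.1 230. ] [ 0.1  0.2 -0. ]
top 232 ((497.7679748535156, 185.72250366210938), 30.044654846191406) 46.114622964791266 slope [0.5 0.1]
saucer ((501.1533508300781, 181.61843872070312), 84.26361083984375)
side 127 ((495.208984375, 182.93724060058594), 33.93836212158203) 44.06989743892892 slope [-0.5  0.2]
saucer ((496.5225830078125, 182.7210693359375), 84.95054626464844)
```

View pics/v8.png

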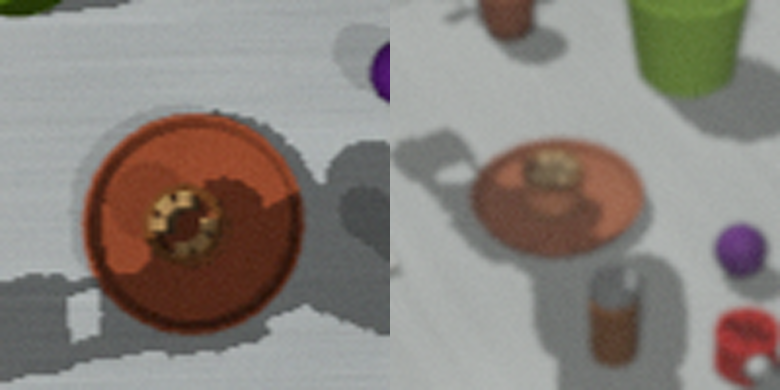

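View pics/top8.png

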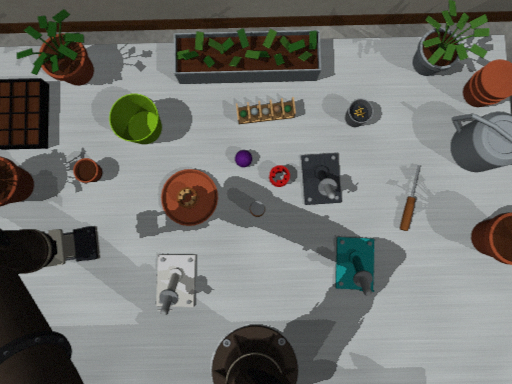

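```bash
python3 -c "
from plant import order;print(order.sign_off())"
```

```text
the job is handed in; nothing more can be done
None
```

The copper coil is off the black dispenser and lies flat in the terracotta saucer, with the gripper released and clear. I handed the job in at about 24 s of the 51 s allowed.

- **Turning and sliding off:** I gripped the coil twice and turned it anticlockwise, about 43° in all, worked out from how far the gripper turned. A gentle pull along the spindle then took it past the pin. The highest force in any reading while the coil was being handled was about 7 N, and once past the pin the readings were about the coil's own weight.
- **Setting down:** I rested the coil's low edge on the saucer floor and pivoted it flat in a light grip before letting go.
- **Last checks:**
  - **Flatness:** the coil's top face measured 46 mm high by the top camera, as expected for a flat coil, and 44 mm by the side camera. The slope was about 0.5° or less in both.
  - **Centring:** it lies about 5 mm from the saucer's centre by the top camera and 1–2 mm by the side camera, so the two disagree slightly.
  - **Other things on the rack:** by eye in the last top picture, the other things, the red look-alike included, stand where they were.

No check failed.

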